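Clamp a spool with a fold-out crank

TASK

Clamp the spool that stands in the bench clamp: without turning the crank yet, fold its grip up until it stands fully upright, then turn the crank clockwise (seen from above) until the moving jaw has pushed the spool against the stop block and holds it firmly. Tighten by feel, to a squeeze of roughly 25 N (the spool cracks at 45 N), and leave the grip upright and the spool standing in the clamp. Leave the other spool and the snips beside the clamp alone.

Things in the scene. Friction and masses are not known exactly. Their poses are not given: they have to be found in the camera images.
- clamp: Grey bench clamp screwed down, 94 wide (its x), 230 mm long (its y, -50 to 180 mm). Origin on the worktop under the crank axis, z up. A gearbox 68 mm high (y -50 to 33) carries the crank; then a 12 mm thick bed with two guide rods and, across it, an upright stop block 58 mm high, bolted somewhere with its face at y 140 to 156 mm (set anew each time). Only the crank is higher than 78 mm.
- jaw: The moving jaw: an upright plate 90 mm wide, 58 mm high with a sprung pad (about 12 N per mm) in front, that slides along the clamp's +y, 10 mm for each radian the crank turns clockwise. Only the crank drives it; it stays where it is left. Its axes are the clamp's; the pad's pressing face lies 66 mm along +y from its origin, so at crank 0 it is at the clamp's y = 66 mm.
- jaw_face (a point): Centre of the pressing face of the jaw's sprung pad, 35 mm above the worktop.
- crank (a joint): Crank angle, rad, growing clockwise from above, which closes the jaw; at 0 its arm points along the clamp's -x; starts between -1 and 1. Dry friction of 0.3 N m (5 N at the grip) also holds it where it is left. Every 10 N of squeeze adds 0.1 N m, or 1.5 N at the grip. From when the spool touches jaw and stop block, each 0.1 rad adds about 10 N of squeeze.
- fold (a joint): Fold angle of the crank's grip, rad: 0 = folded flat over the arm, pointing inward to the crank axis; 1.57 = upright, at its stop. Light friction (0.05 N m) holds it where it is left; its hinge pin lies crosswise to the arm, level.
- crank_axis (a point): Point on the crank's vertical axis at the height of the grip's hinge pin, 100 mm above the worktop.
- knuckle (a point): Centre of the grip's hinge pin, at the outer end of the crank arm: 65 mm from the crank axis, 100 mm above the worktop. The arm is a 14 mm wide, 8 mm thick steel bar, its top 89 mm above the worktop.
- grip_point (a point): Point on the grip's middle line, 42 mm from the hinge pin. The grip is a black round handle 18 mm thick, from 12 to 59 mm from the pin. It spins freely about its own length, so a hand holding it upright need not turn with the crank. Folded, it lies just above the arm, which is narrower, so it can be pinched across from above.
- spool_mid (a point): Centre (21 mm above its underside) of the flanged thread spool that is to be clamped, 46 mm across and 42 mm high, standing loose on the clamp's bed between jaw and stop block.
- spool: The same spool; origin at the centre of its underside, z along its axis.
- other_spool: Another flanged thread spool, 40 mm across and 50 mm high, standing on the worktop beside the clamp; leave alone.
- snips: Small thread snips, 25 x 114 x 9 mm, lying on the worktop beside the clamp; leave alone.
Not all that is in view belongs to the job. Leave any blue or purple look-alike of the spool alone.

How it is judged (in metres and radians):
On the way, in this order (a step that is already met when the one before it is completed fails the run):
1. the grip is folded fully upright (value of joint fold above 1.43 rad), for 0.2 s.
2. the jaw presses the spool with at least 10 N (contact force between jaw and spool above 10 N), for 0.2 s.
At the end, for the whole second after the job is handed in: The spool stands upright (within 0.12 rad) on the clamp's bed (at most 4 mm above it), at rest, its centre within 32 mm of the jaw's face, pressed by the jaw with more than 10 N; the grip is still upright (fold angle over 1.3 rad) and the crank at rest (contact force between jaw and spool above 10 N and value of joint fold above 1.3 rad and horizontal distance between spool_mid and jaw_face below 0.032 m and angle between spool's own z axis and vertical below 0.12 rad and linear speed of spool below 0.01 m/s and velocity of joint crank between -0.05 and 0.05 rad/s and z of spool in the frame of clamp below 0.016 m); the robot touches nothing.
It fails at once if the spool is squeezed with more than 45 N (contact force between jaw and spool above 45 N).
It fails at once if the crank is turned (jaw moved over 5 mm) while the grip is folded (value of joint fold below 0.9 rad and distance of jaw_face from where it was at the start of the episode above 0.005 m).
It fails at once if the other spool is disturbed (distance of other_spool from where it was at the start of the episode above 0.02 m).
It fails at once if the snips are disturbed (distance of snips from where it was at the start of the episode above 0.02 m).
It also fails if it takes over 67 s, if anything falls off the work surface, if the arm or the gripper's body presses on something with over 40 N, if the wrist force passes 120 N, or if a joint passes its speed limit or range.

ROBOT

A 6-joint arm with a two-finger parallel gripper is mounted at the origin on a cart in front of the work surface, level with it; the furniture and walls round the work are solid. World frame = base frame: x ahead of the robot, y to its left, z up, the work surface at z = 0. Lengths are in m, angles in degrees, forces in N, time in s.
With the tool pointing down it reaches from about 0.425 to 1.125 m from the base axis. Payload 14.9 kg.
Tool frame: the origin (TCP) lies midway between the tips of the shut fingers; the grasp point (between the pads) lies 19 mm behind it; z points along the fingers, x is the direction in which the jaws open and shut, and the axes are right-handed (so a half turn about z gives the same grasp; the last joint's range is limited). The gripper opens to 91 mm and grips with 3 to 60 N. Pads are 32 mm wide; open, the fingers measure 118 mm over their backs; the gripper's body (76 mm by 178 mm) begins 60 mm behind the grasp point.
Start: joints at [67.592, 21.709, 99.362, -0, 58.929, -1.908], TCP at [0.245, 0.656, 0.214] pointing down, gripper open.
Joint ranges: [-158.91, 158.91], [-42.39, 125.64], [0.06, 152.35], [-60.88, 240.88], [17.5, 164.5], [-176.32, 176.32]. Speed limits (degrees/s): [108.29, 108.29, 136.94, 180, 180, 180].

INTERFACE

Orientations are given as a 3x3 rotation matrix whose columns are the frame's x, y, z axes.
In Python, from plant import state, grab_frame, sign_off gives the robot as it stands.
- The arm moves only by the shell command python3 -m handwheel 'ROWS' [FORCE]. ROWS is JSON, a list that holds one entry, the list of rows, each a list of 7 numbers: the shift along the world's x, y, z in mm, then the turn, a rotation vector about the world's x, y, z in degrees, then the gripper's target within -1 to 1 (shut at 1, half-way at 0, fully open at -1). In form: [[[tx, ty, tz, ax, ay, az, grip], ...]]. A call has 1 to 10 rows; each row is the pose to reach, as a shift and turn from the pose measured when the call began; what a row does not reach only later rows make up. A row lasts 1/10 s, in which the tool goes at most 50 mm and 8.59 degrees, less where a joint would pass 70% of its speed; a pose out of reach is approached as far as the arm can. A call with a gripper value outside its range is refused whole. The fingers move at their own pace and stop on an object; FORCE is the grip in N (left out, the last holds). Time passes only in rows, so rows that repeat a pose let the fingers close. It gives the time, the measured TCP pose, the force and the opening at its end, in the units of the state.
- state(): the state, without advancing time (a new reading comes with each control period).
- grab_frame(name): name is "scene" or "top"; returns a dict with "img" (400x640x3 uint8, red, green, blue), "mtx" (3x3 intrinsics, pixels), "k1" (the pictures are not rectified: a ray, as slopes to the right and down, at radius r is drawn at 1 + k1 r^2 times it, then the intrinsics apply), "R" (3x3) and "t" (3): a world point X has camera coordinates R X + t. Camera axes: x right, y down, z forward; pixel columns grow to the right and rows downward; lengths in m; the calibration is good to about 2 mm. A picture is of the moment at which its call begins. There is no depth.
- sign_off(): hands the job in, once; it reports no verdict.
The state is a dict: "time_s": time; "joint_positions": joint angles; "qvel": joint speeds; "effort": joint torques, N m; "ee_pos": TCP position; "ee_rot": TCP orientation; "wrist_force": force on the tool from outside, world axes, zero at the start; "moment": the same for the moment, N m; "opening": opening from 0.0 (shut) to 1.0 (fully open).
Only numpy, scipy, OpenCV 4.12 (cv2) and the standard library are available. Lean on these libraries where they do the work, as an engineer would, in place of code of your own. Each camera call takes 0.05 s, during which the arm holds its last target.

## Working session

There is one attempt and no reset: what is moved stays moved. The work goes in short steps, Python scripts to look and compute and a shell command to move; the robot and the scene stay as the last step left them, time stands still between calls to the robot, and variables do not carry over. Pictures are saved under pics/ and viewed, and the job is handed in when it is done.

```bash
ls; mkdir -p pics; python3 - <<'E'
from plant import state, grab_frame
import cv2
print(state())
for n in("scene","top"):
    f=grab_frame(n); cv2.imwrite(f"pics/{n}0.png",f["img"][:,:,::-1]); print(n,f["mtx"],f["k1"],f["R"],f["t"])
E
```

```text
pics
{'time_s': 0.0, 'joint_positions': array([ 6.75916648e+01,  2.17394427e+01,  9.93951770e+01,  1.36207054e-03,
        5.89262221e+01, -1.90822105e+00]), 'qvel': array([ 0.0710284 , -0.0518417 ,  0.06431442,  0.06613148, -0.08959678,
       -0.06557063]), 'effort': array([-3.19061270e-03, -7.63700008e+01, -4.34375453e+01,  6.49171905e-02,
        4.24093497e-02, -1.45273716e-04]), 'ee_pos': array([0.24500366, 0.65531441, 0.21328066]), 'ee_rot': array([[ 3.50220526e-01,  9.36667179e-01, -4.23621675e-04],
       [ 9.36666674e-01, -3.50220777e-01, -9.73945907e-04],
       [-1.06062428e-03, -5.56964577e-05, -9.99999436e-01]]), 'wrist_force': array([-0.2866363 , -0.18129477, -0.09116982]), 'moment': array([ 0.02546764, -0.02003598,  0.02691073]), 'opening': 1.0014433633753972}
scene [[405.47448328   0.         319.35587252]
 [  0.         405.47448328 192.90250042]
 [  0.           0.           1.        ]] -0.10468325306247513 [[ 0.04487988 -0.99886072  0.01621883]
 [-0.61422283 -0.0403943  -0.7880981 ]
 [ 0.78785539  0.02540777 -0.61533595]] [-0.2285847   0.40186645  0.48913829]
top [[441.89585345   0.         323.99575144]
 [  0.         441.89585345 196.49157251]
 [  0.           0.           1.        ]] -0.0026275571990719455 [[-0.02621685 -0.99931828  0.02599318]
 [-0.9980203   0.0246781  -0.05784866]
 [ 0.05716776 -0.02745833 -0.99798692]] [-0.21606505  0.53009443  0.90315439]
```

View pics/scene0.png

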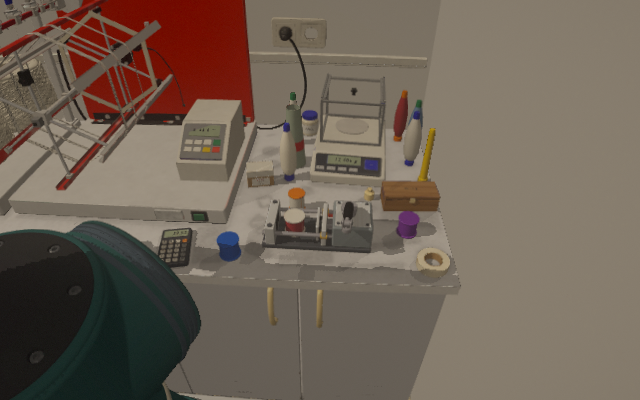

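View pics/top0.png

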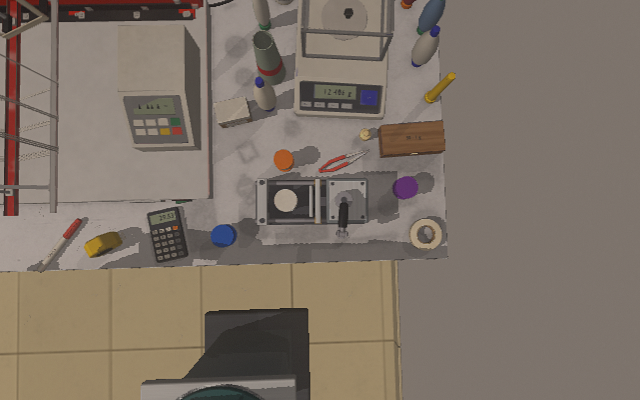

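```bash
cat > h.py <<'E'
import numpy as np, cv2
from plant import state, grab_frame
def ray(f,u,v):
    K=f["mtx"]; d=np.array([(u-K[0,2])/K[0,0],(v-K[1,2])/K[1,1]]); s=d.copy()
    for _ in range(20): s=d/(1+f["k1"]*(s@s))
    R=np.array(f["R"]); return -R.T@f["t"], R.T@np.array([s[0],s[1],1.])
def onz(f,u,v,z):
    c,d=ray(f,u,v); return c+d*(z-c[2])/d[2]
def proj(f,X):
    p=np.array(f["R"])@X+f["t"]; s=p[:2]/p[2]; s=s*(1+f["k1"]*(s@s)); K=f["mtx"]
    return s*[K[0,0],K[1,1]]+[K[0,2],K[1,2]]
def crop(f,name,x0,y0,x1,y1,k):
    cv2.imwrite(name,cv2.resize(f["img"][y0:y1,x0:x1,::-1],None,fx=k,fy=k,interpolation=cv2.INTER_CUBIC))
E
python3 - <<'E'
from h import *
f=grab_frame("top"); crop(f,"pics/t1.png",245,140,405,260,5)
f=grab_frame("scene"); crop(f,"pics/s1.png",250,170,410,270,5)
E
```

```text
(no output)
```

View pics/t1.png

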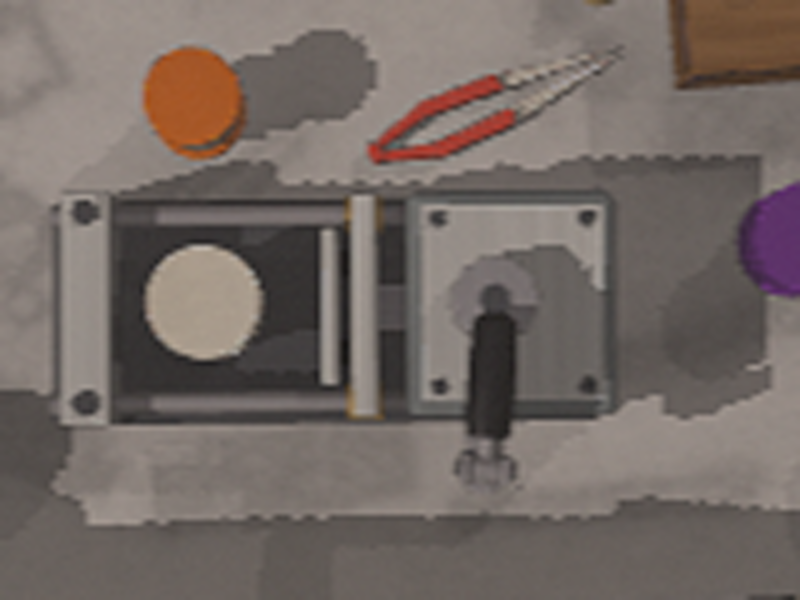

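View pics/s1.png

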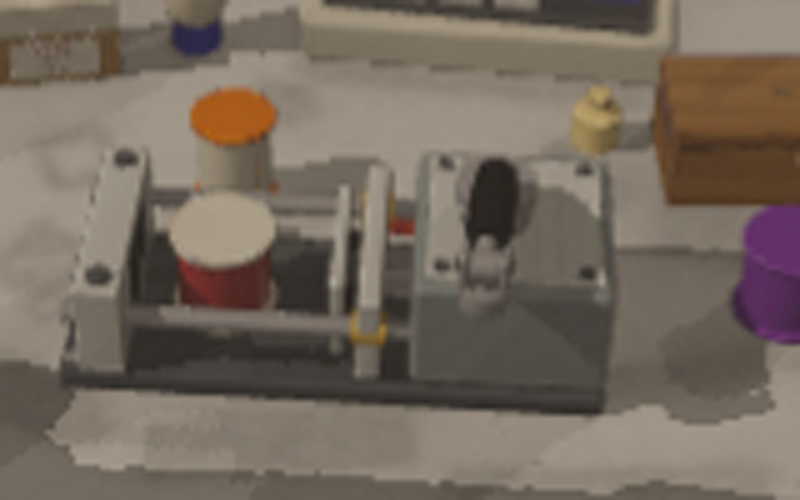

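```bash
python3 - <<'E'
from h import *
f=grab_frame("top"); g=grab_frame("scene")
P=lambda u,v,z:np.round(onz(f,245+u/5,140+v/5,z)*1000,1)
for n,u,v,z in [("scr",438,218,.068),("scr",588,217,.068),("scr",440,386,.068),("scr",588,386,.068),("stopscr",86,210,.058),("stopscr",87,402,.058),("hub",494,298,.1),("knuckle",486,468,.1),("gripinner",493,315,.1),("gripouter",489,436,.1),("spooltop",204,301,.054),("padface",320,305,.058),("stopface",112,300,.058),("jawplR",380,300,.058),("boxR",610,300,.068),("boxL",418,300,.068),("gripL",470,375,.109),("gripR",517,375,.109)]: print(n,P(u,v,z))
for n,u,v,z in [("knuckle",486,258,.1),("boxscr",445,162,.068),("boxscr",586,169,.068),("boxscr",442,265,.068),("boxscr",588,272,.068),("stopscr",126,158,.058),("stopscr",97,274,.058),("spooltop",222,230,.054)]:
  print("S",n,np.round(onz(g,250+u/5,170+v/5,z)*1000,1))
E
```

```text
scr [ 546.7 -245.8   68. ]
scr [ 545.6 -305.2   68. ]
scr [ 480.3 -244.8   68. ]
scr [ 478.8 -303.1   68. ]
stopscr [ 554.1 -106.1   58. ]
stopscr [ 477.7 -105.1   58. ]
hub [ 512.9 -264.7  100. ]
knuckle [ 448.6 -259.8  100. ]
gripinner [ 506.4 -264.2  100. ]
gripouter [ 460.6 -261.3  100. ]
spooltop [ 516.8 -152.    54. ]
padface [ 513.9 -198.3   58. ]
stopface [ 517.9 -115.8   58. ]
jawplR [ 515.3 -222.2   58. ]
boxR [ 512.5 -312.9   68. ]
boxL [ 514.4 -237.    68. ]
gripL [ 483.7 -254.2  109. ]
gripR [ 483.3 -271.9  109. ]
S knuckle [ 453.3 -260.4  100. ]
S boxscr [ 549.8 -245.5   68. ]
S boxscr [ 548.9 -306.2   68. ]
S boxscr [ 483.7 -244.7   68. ]
S boxscr [ 483.1 -303.9   68. ]
S stopscr [ 555.7 -105.9   58. ]
S stopscr [ 480.2 -103.8   58. ]
S spooltop [ 515.3 -151.9   54. ]
```

```bash
python3 -m handwheel '[[[30,-40,10,0,0,2,-1],[55,-85,20,0,0,4,-1],[80,-128,30,0,0,6,-1],[105,-172,40,0,0,8,-1],[130,-215,50,0,0,10,-1],[155,-260,60,0,0,12,-1],[175,-305,65,0,0,14,-1],[195,-350,70,0,0,15.5,-1],[210,-395,70,0,0,15.5,-1],[220,-440,70,0,0,15.5,-1]]]'
```

```text
time_s: 1.3
ee_pos: [0.4655, 0.215, 0.2842]
ee_rot: [[0.087, 0.996, 0.001], [0.996, -0.087, -0.0], [0.0, 0.001, -1.0]]
wrist_force: [0.3, 0.9, -0.1]
opening: 1.001
```

```bash
python3 -m handwheel '[[[3,-48,0,0,0,0,-1],[6,-96,0,0,0,0,-1],[9,-144,0,0,0,0,-1],[12,-192,0,0,0,0,-1],[15,-240,0,0,0,0,-1],[18,-288,0,0,0,0,-1],[21,-336,0,0,0,0,-1],[23,-384,-10,0,0,0,-1],[24.5,-432,-30,0,0,0,-1],[24.5,-478.5,-60,0,0,0,-1]]]'; python3 - <<'E'
from h import *
f=grab_frame("top"); crop(f,"pics/t2.png",245,140,405,260,5)
f=grab_frame("scene"); crop(f,"pics/s2.png",250,120,410,240,5)
E
```

```text
time_s: 2.3
ee_pos: [0.4904, -0.26, 0.2287]
ee_rot: [[0.088, 0.996, 0.003], [0.996, -0.088, -0.001], [-0.001, 0.003, -1.0]]
wrist_force: [0.9, 0.1, -0.5]
opening: 0.999
```

View pics/s2.png

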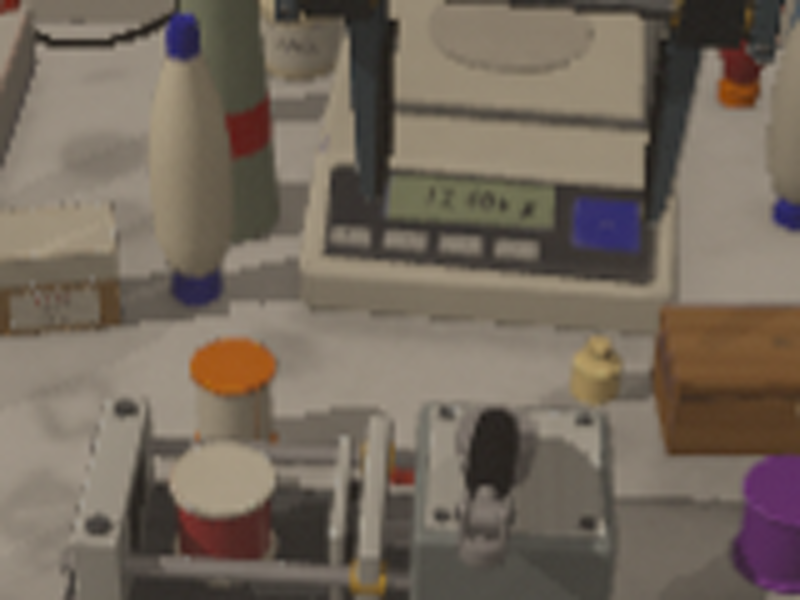

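```bash
python3 -m handwheel '[[[0,-3.5,-40,0,0,0,-1],[0,-3.5,-80,0,0,0,-1],[0,-3.5,-115,0,0,0,-1],[0,-3.5,-135,0,0,0,-1],[0,-3.5,-144,0,0,0,-1],[0,-3.5,-144,0,0,0,-1]]]'
python3 -m handwheel '[[[0,0,0,0,0,0,1],[0,0,0,0,0,0,1],[0,0,0,0,0,0,1],[0,0,0,0,0,0,1],[0,0,0,0,0,0,1],[0,0,0,0,0,0,1],[0,0,0,0,0,0,1],[0,0,0,0,0,0,1]]]' 8; python3 - <<'E'
from h import *
f=grab_frame("top"); crop(f,"pics/t3.png",245,140,405,260,5)
f=grab_frame("scene"); crop(f,"pics/s3.png",250,120,410,240,5)
E
```

```text
time_s: 3.0
ee_pos: [0.4882, -0.2634, 0.0805]
ee_rot: [[0.09, 0.996, -0.004], [0.996, -0.09, 0.002], [0.002, -0.004, -1.0]]
wrist_force: [-0.4, -0.4, 0.4]
opening: 1.001
time_s: 3.8
ee_pos: [0.4882, -0.2634, 0.0805]
ee_rot: [[0.09, 0.996, -0.004], [0.996, -0.09, 0.002], [0.002, -0.004, -1.0]]
wrist_force: [-0.2, 0.4, -0.6]
opening: 0.327
```

View pics/s3.png

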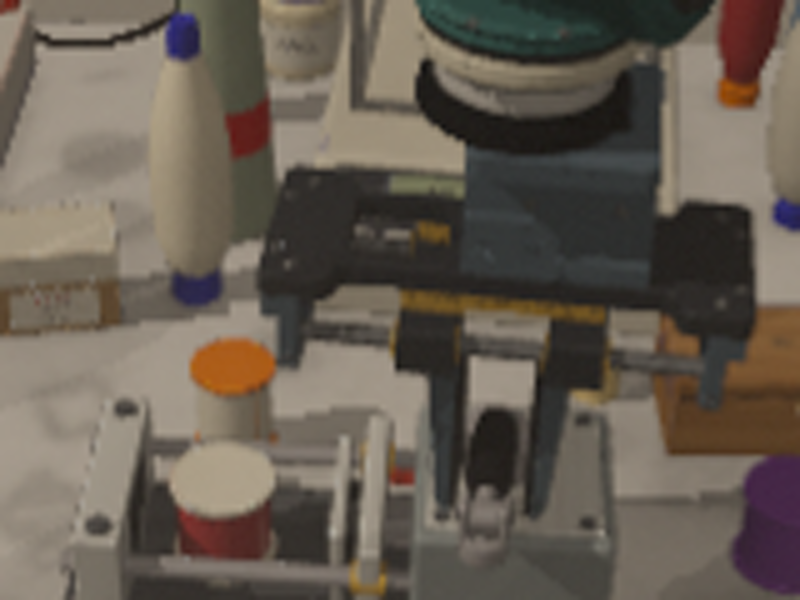

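```bash
python3 -m handwheel '[[[0,0,2,0,0,0,1],[0,0,2,0,0,0,1],[0,0,2,0,0,0,1],[0,0,2,0,0,0,1],[0,0,2,0,0,0,1],[0,0,2,0,0,0,1]]]' 8
```

```text
time_s: 4.5
ee_pos: [0.4868, -0.2626, 0.0818]
ee_rot: [[0.09, 0.996, -0.007], [0.996, -0.09, 0.004], [0.003, -0.007, -1.0]]
wrist_force: [-5.0, -0.4, -4.9]
opening: 0.242
```

```bash
python3 -m handwheel '[[[0,0,0,0,0,0,1],[0,0,0,0,0,0,1],[0,0,0,0,0,0,1]]]' 8; python3 - <<'E'
from h import *
f=grab_frame("top"); crop(f,"pics/t4.png",245,140,405,260,5)
f=grab_frame("scene"); crop(f,"pics/s4.png",300,170,380,230,10)
E
```

```text
time_s: 4.8
ee_pos: [0.4864, -0.2626, 0.0817]
ee_rot: [[0.09, 0.996, -0.007], [0.996, -0.09, 0.004], [0.003, -0.008, -1.0]]
wrist_force: [-5.2, -1.6, -0.2]
opening: 0.237
```

View pics/s4.png

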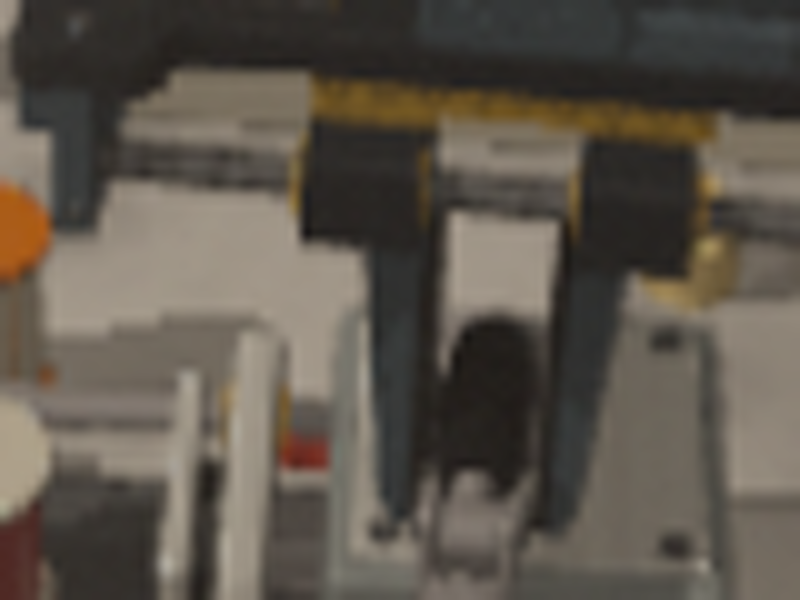

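```bash
python3 -m handwheel '[[[0,0,0,0,0,0,0.3],[0,0,0,0,0,0,0.3],[0,0,4,0,0,0,0.3],[-2,-1,10,0,0,0,0.4],[-2,-1,10,0,0,0,1],[-2,-1,10,0,0,0,1],[-2,-1,10,0,0,0,1],[-2,-1,10,0,0,0,1],[-2,-1,10,0,0,0,1],[-2,-1,10,0,0,0,1]]]' 10
```

```text
time_s: 5.9
ee_pos: [0.4848, -0.2634, 0.0921]
ee_rot: [[0.09, 0.996, -0.007], [0.996, -0.09, 0.004], [0.004, -0.007, -1.0]]
wrist_force: [1.9, 4.9, 5.9]
opening: 0.201
```

```bash
python3 -m handwheel '[[[0,0,0,0,0,0,1],[0,0,0,0,0,0,1],[0,0,0,0,0,0,1]]]' 10; python3 - <<'E'
from h import *
f=grab_frame("top"); crop(f,"pics/t5.png",245,140,405,260,5)
f=grab_frame("scene"); crop(f,"pics/s5.png",300,170,380,230,10)
E
```

```text
time_s: 6.2
ee_pos: [0.4848, -0.2634, 0.0922]
ee_rot: [[0.09, 0.996, -0.007], [0.996, -0.09, 0.004], [0.004, -0.007, -1.0]]
wrist_force: [-0.3, 3.0, 4.4]
opening: 0.199
```

View pics/s5.png

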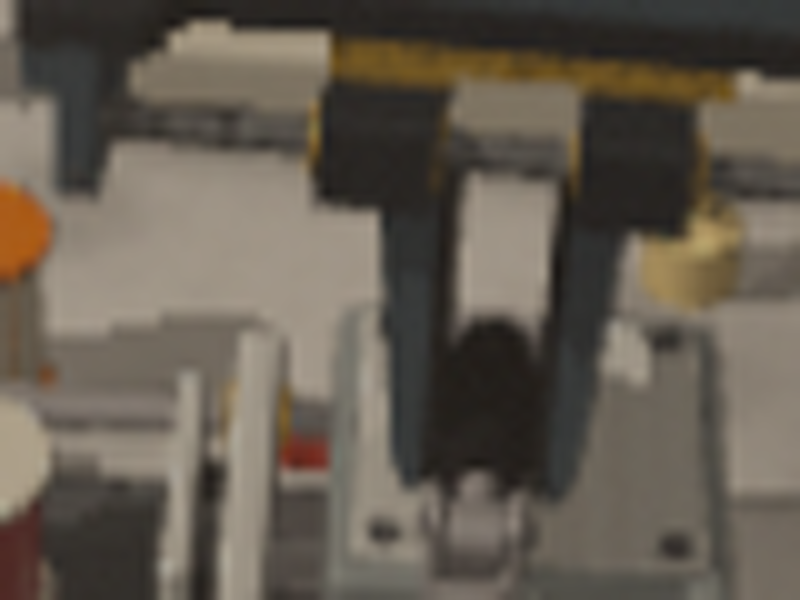

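```bash
python3 -m handwheel '[[[-0.3,0,5,0,0,0,1],[-1.2,0.1,9,0,0,0,1],[-2.7,0.2,13.4,0,0,0,1],[-4.7,0.4,17.5,0,0,0,1],[-7.3,0.6,21.4,0,0,0,1],[-10.3,0.9,24.7,0,0,0,1],[-13.7,1.2,27.8,0,0,0,1],[-17.5,1.5,30.3,0,0,0,1],[-17.5,1.5,30.3,0,0,0,1]]]' 6;  python3 - <<'E'
from h import *
f=grab_frame("top"); crop(f,"pics/t6.png",245,140,405,260,5)
f=grab_frame("scene"); crop(f,"pics/s6.png",300,170,380,230,10)
E
```

```text
time_s: 7.2
ee_pos: [0.4675, -0.262, 0.1234]
ee_rot: [[0.091, 0.996, -0.005], [0.996, -0.09, 0.004], [0.003, -0.006, -1.0]]
wrist_force: [3.5, 4.5, 2.3]
opening: 0.196
```

View pics/s6.png

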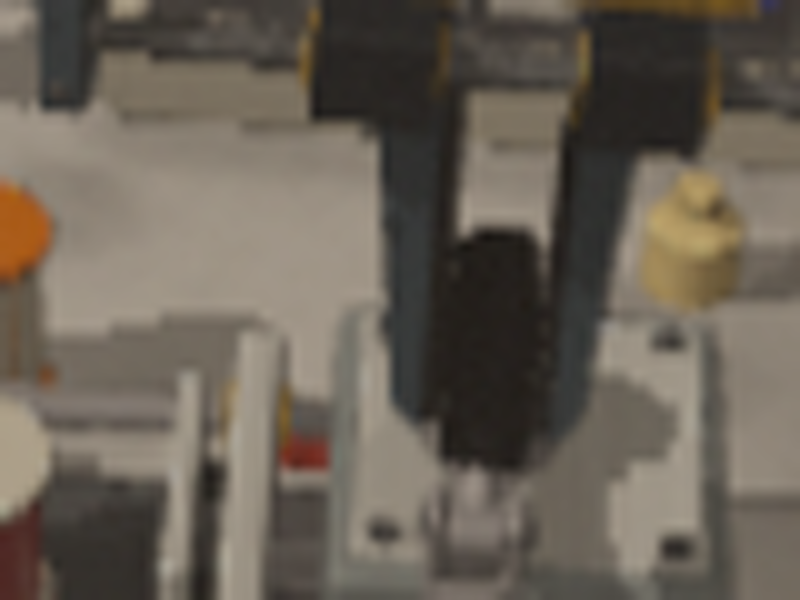

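```bash
python3 -m handwheel '[[[-4,0.3,2,0,0,0,1],[-8.3,0.7,3.5,0,0,0,1],[-13,1.1,4.4,0,0,0,1],[-17.5,1.5,4.7,0,0,0,1],[-19.5,1.6,4.7,0,0,0,1],[-19.5,1.6,4.7,0,0,0,1],[-19.5,1.6,4.7,0,0,0,1]]]' 6;  python3 - <<'E'
from h import *
f=grab_frame("top"); crop(f,"pics/t7.png",245,140,405,260,5)
f=grab_frame("scene"); crop(f,"pics/s7.png",300,160,380,230,8)
E
```

```text
time_s: 8.0
ee_pos: [0.4488, -0.2607, 0.1291]
ee_rot: [[0.091, 0.996, -0.004], [0.996, -0.091, 0.003], [0.003, -0.004, -1.0]]
wrist_force: [1.8, 5.3, 8.1]
opening: 0.194
```

View pics/s7.png

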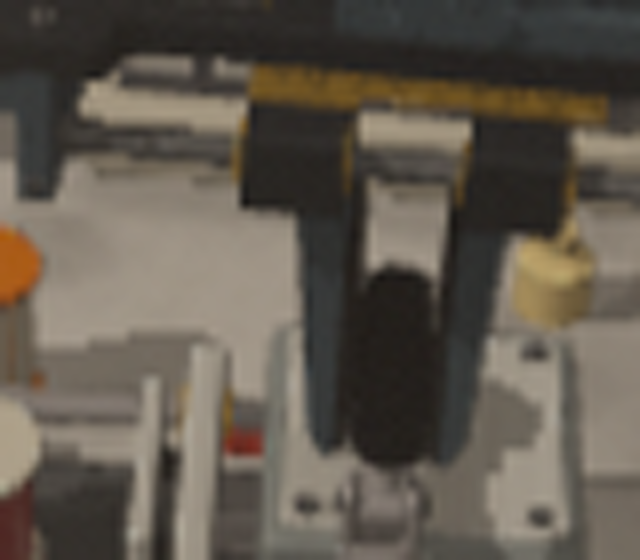

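```bash
python3 - <<'E'
from h import *
f=grab_frame("scene"); t=grab_frame("top")
inw=np.array([.996,-.087,0]); pin=np.array([.4515,-.260,.1])
for a in (60,70,80,90,95):
    a=np.radians(a); d=np.cos(a)*inw+np.sin(a)*np.array([0,0,1])
    print(np.degrees(a),[(proj(f,pin+d*r)-[300,160])*8 for r in (0,.012,.059)],[(proj(t,pin+d*r)-[245,140])*5 for r in (0,.059)])
print(state()["wrist_force"])
E
```

```text
59.99999999999999 [array([375.97914318, 497.84144099]), array([380.51215585, 448.88736547]), array([398.36049275, 254.89064984])] [array([486.1772192 , 460.22321008]), array([500.64977678, 380.5534165 ])]
70.0 [array([375.97914318, 497.84144099]), array([380.11647178, 451.28666375]), array([396.62120707, 264.37372773])] [array([486.1772192 , 460.22321008]), array([500.02773773, 406.68454584])]
80.0 [array([375.97914318, 497.84144099]), array([379.59222497, 455.12339524]), array([394.18938968, 281.46225968])] [array([486.1772192 , 460.22321008]), array([498.94728406, 434.83493414])]
90.0 [array([375.97914318, 497.84144099]), array([378.95468202, 460.28889687]), array([391.11921036, 305.86614189])] [array([486.1772192 , 460.22321008]), array([497.44275177, 463.98669425])]
95.0 [array([375.97914318, 497.84144099]), array([378.59925418, 463.32384104]), array([389.36943344, 320.63684373])] [array([486.1772192 , 460.22321008]), array([496.54750791, 478.60159482])]
[2.46646606 4.6279113  7.65745342]
```

View pics/t7.png

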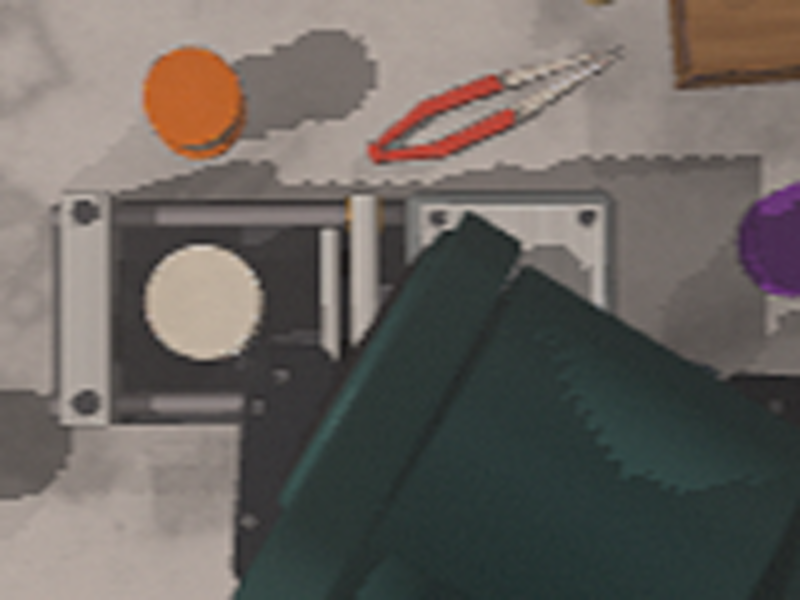

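```bash
python3 -m handwheel '[[[0,0,2,0,0,0,1],[-2,0,2,0,0,0,1],[-4,0.3,2,0,0,0,1],[-4,0.3,2,0,0,0,1]]]' 6; python3 -m handwheel '[[[-2,0.3,0,0,0,0,1],[-4,0.3,0,0,0,0,1],[-4,0.3,0,0,0,0,1]]]' 6;   python3 - <<'E'
from h import *
f=grab_frame("scene"); crop(f,"pics/s8.png",300,160,380,230,8)
E
```

```text
time_s: 8.6
ee_pos: [0.4451, -0.2605, 0.1316]
ee_rot: [[0.091, 0.996, -0.002], [0.996, -0.091, 0.003], [0.003, -0.003, -1.0]]
wrist_force: [1.1, 5.7, 3.2]
opening: 0.196
time_s: 8.9
ee_pos: [0.4413, -0.2604, 0.1322]
ee_rot: [[0.091, 0.996, -0.001], [0.996, -0.091, 0.003], [0.002, -0.001, -1.0]]
wrist_force: [1.7, 4.8, 3.4]
opening: 0.199
```

View pics/s8.png

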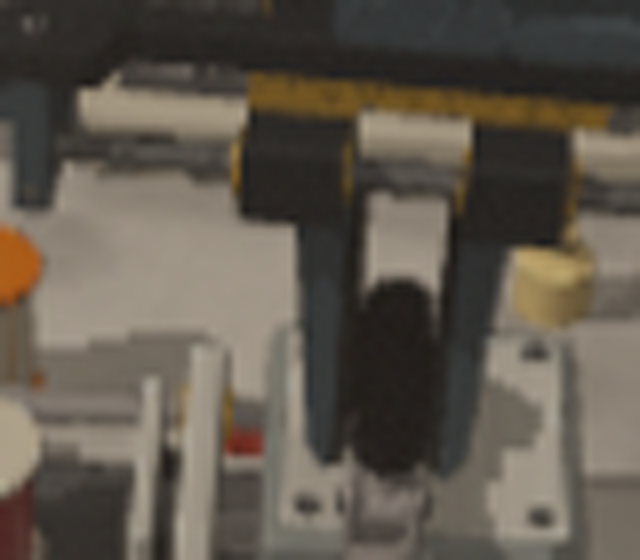

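```bash
python3 -m handwheel '[[[-2,0.2,0,0,0,0,1],[-4,0.3,0,0,0,0,1],[-4,0.3,0,0,0,0,1]]]' 6; python3 -m handwheel '[[[-2,0.3,0,0,0,0,1],[-4,0.3,0,0,0,0,1],[-4,0.3,0,0,0,0,1]]]' 6;   python3 - <<'E'
from h import *
f=grab_frame("scene"); crop(f,"pics/s9.png",300,160,380,230,8)
E
```

```text
time_s: 9.25
ee_pos: [0.4374, -0.2602, 0.1326]
ee_rot: [[0.092, 0.996, -0.0], [0.996, -0.092, 0.002], [0.002, -0.001, -1.0]]
wrist_force: [0.8, 5.3, 2.1]
opening: 0.196
time_s: 9.55
ee_pos: [0.4332, -0.2599, 0.1329]
ee_rot: [[0.092, 0.996, -0.0], [0.996, -0.092, 0.002], [0.002, -0.0, -1.0]]
wrist_force: [1.4, 4.2, 2.5]
opening: 0.19
```

View pics/s9.png

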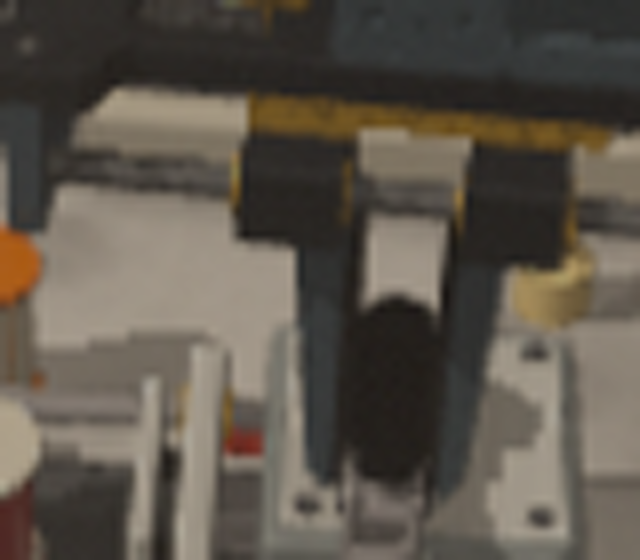

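```bash
python3 -m handwheel '[[[0,0,0,0,0,0,0],[0,0,0,0,0,0,0],[0,0,0,0,0,0,0],[0,0,0,0,0,0,0],[0,0,30,0,0,0,0],[0,0,70,0,0,0,0],[0,0,110,0,0,0,0],[-20,50,110,0,0,0,0],[-40,100,110,0,0,0,0],[-40,130,110,0,0,0,0]]]' 6;   python3 - <<'E'
from h import *
f=grab_frame("scene"); crop(f,"pics/s10.png",300,160,380,230,8)
f=grab_frame("top"); crop(f,"pics/t10.png",245,140,405,260,5)
E
```

```text
time_s: 10.6
ee_pos: [0.3914, -0.1283, 0.2427]
ee_rot: [[0.093, 0.996, -0.0], [0.996, -0.093, 0.002], [0.002, -0.001, -1.0]]
wrist_force: [1.5, -0.3, 0.4]
opening: 0.499
```

View pics/s10.png

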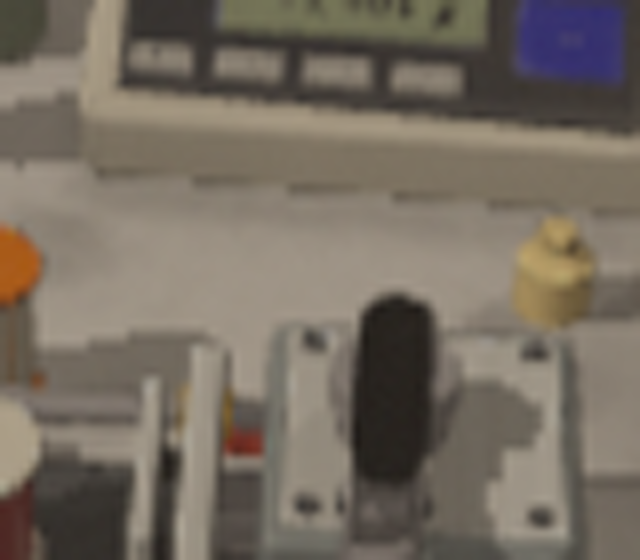

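View pics/t10.png

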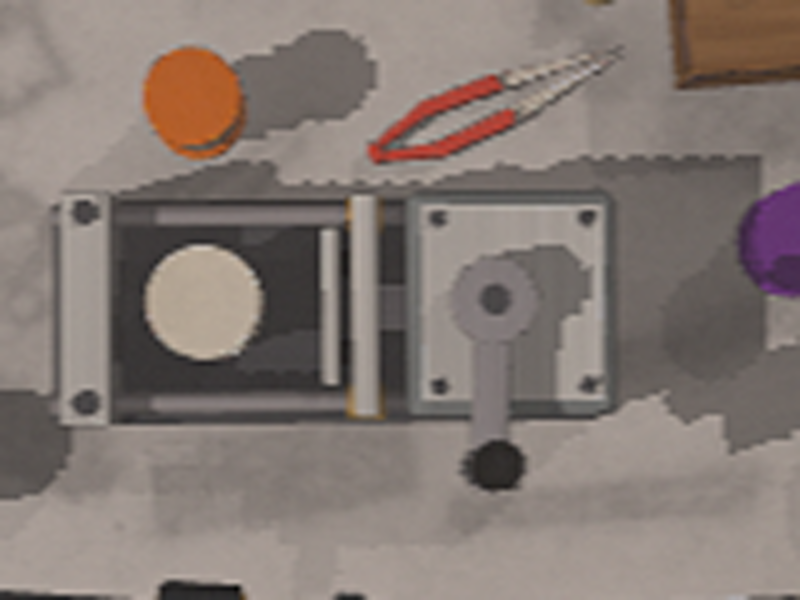

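```bash
python3 - <<'E'
from h import *
f=grab_frame("top"); g=grab_frame("scene")
im=f["img"][215:245,330:360].max(axis=2)
m=((im<45)).astype('uint8'); n,l,s,c=cv2.connectedComponentsWithStats(m); print(s[1:],c[1:]+[330,215])
print(onz(f,245+496/5,140+465/5,.159), onz(f,245+495/5,140+297/5,.095))
print(onz(g,349.5,160+300/8,.159),onz(g,349,160+484/8,.112))
E
```

```text
[[10 14  9  9 24]
 [18 18  1  2  2]] [[342.91666667 233.16666667]
 [348.         233.5       ]]
[ 0.45115836 -0.25948149  0.159     ] [ 0.51350205 -0.26549135  0.095     ]
[ 0.45372444 -0.2611454   0.159     ] [ 0.44324938 -0.26299807  0.112     ]
```

```bash
python3 -m handwheel '[[[20,-44,0,0,0,0,0],[40,-88,0,0,0,0,0],[59,-131.5,0,0,0,0,0],[59,-131.5,-30,0,0,0,0],[59,-131.5,-70,0,0,0,0],[59,-131.5,-105,0,0,0,0],[59,-131.5,-118,0,0,0,0],[59,-131.5,-118,0,0,0,0],[59,-131.5,-118,0,0,0,0.2],[59,-131.5,-118,0,0,0,0.4]]]' 25
python3 -m handwheel '[[[0,0,0,0,0,0,0.6],[0,0,0,0,0,0,1],[0,0,0,0,0,0,1],[0,0,0,0,0,0,1],[0,0,0,0,0,0,1],[0,0,0,0,0,0,1],[0,0,0,0,0,0,1]]]' 25;   python3 - <<'E'
from h import *
f=grab_frame("scene"); crop(f,"pics/s11.png",300,160,380,230,8)
E
```

```text
time_s: 11.8
ee_pos: [0.4535, -0.2619, 0.1268]
ee_rot: [[0.09, 0.996, 0.003], [0.996, -0.09, 0.0], [0.001, 0.002, -1.0]]
wrist_force: [0.7, -0.3, 0.6]
opening: 0.357
time_s: 12.5
ee_pos: [0.4543, -0.2622, 0.1281]
ee_rot: [[0.09, 0.996, 0.004], [0.996, -0.09, -0.001], [-0.0, 0.004, -1.0]]
wrist_force: [0.0, 2.2, 9.9]
opening: 0.197
```

View pics/s11.png

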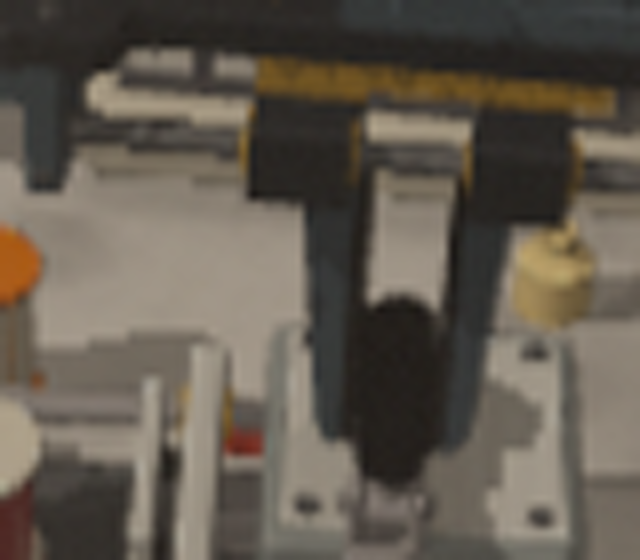

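```bash
cat > plan.py <<'E'
import sys; from h import *
cx,cy,r,a0,da,n=map(float,sys.argv[1:7]); s=state(); p=s["ee_pos"]*1000
print("now a",np.arctan2(p[1]-cy,-(p[0]-cx))%6.283,"r",np.hypot(p[0]-cx,p[1]-cy),p)
for i in range(int(n)):
    a=a0+da*(i+1); print("%.2f: %.0f,%.0f"%(a,cx-r*np.cos(a)-p[0],cy+r*np.sin(a)-p[1]))
E
python3 plan.py 517 -266 65 0.1 0.1 9
```

```text
now a 0.060055982581372444 r 62.76562623084578 [ 454.34752881 -262.23281413  128.07547521]
0.20: -1,9
0.30: 1,15
0.40: 3,22
0.50: 6,27
0.60: 9,33
0.70: 13,38
0.80: 17,43
0.90: 22,47
1.00: 28,51
```

```bash
python3 -m handwheel '[[[-1,4,0,0,0,0,1],[-1,9,0,0,0,0,1],[1,15,0,0,0,0,1],[3,22,0,0,0,0,1],[6,27,0,0,0,0,1],[9,33,0,0,0,0,1],[13,38,0,0,0,0,1],[13,38,0,0,0,0,1]]]' 25;   python3 plan.py 517 -266 65 0.7 0.1 1;python3 - <<'E'
from h import *
f=grab_frame("scene"); crop(f,"pics/s12.png",290,160,380,230,8)
print(state()["wrist_force"])
E
```

```text
time_s: 13.35
ee_pos: [0.468, -0.2241, 0.1285]
ee_rot: [[0.089, 0.996, 0.006], [0.996, -0.089, -0.001], [-0.001, 0.006, -1.0]]
wrist_force: [2.4, -1.3, -2.8]
opening: 0.196
now a 0.7069257818892519 r 64.47401633458422 [ 467.97639713 -224.12416993  128.45287075]
0.80: 4,5
[ 3.28813564 -0.04466657 -1.96893268]
```

View pics/s12.png

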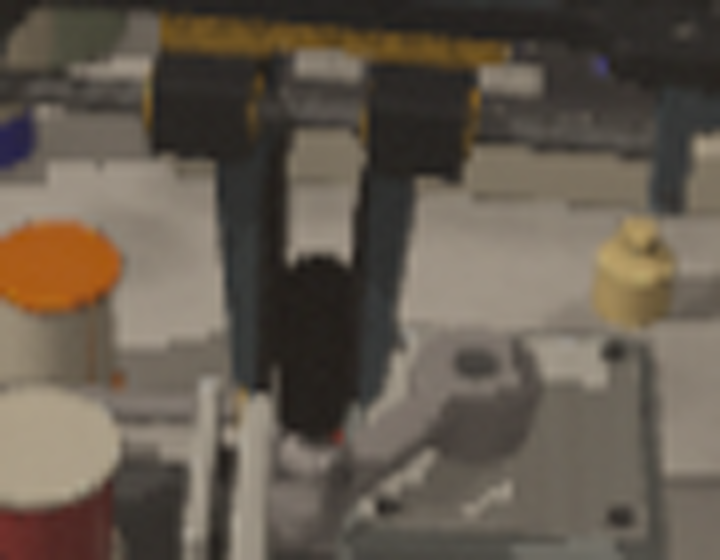

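```bash
python3 plan.py 517 -266 65 0.7 0.1 10
```

```text
now a 0.7050672341198106 r 64.45725489952092 [ 467.91141859 -224.22621774  128.45885432]
0.80: 4,5
0.90: 9,9
1.00: 14,13
1.10: 20,16
1.20: 26,19
1.30: 32,21
1.40: 38,22
1.50: 44,23
1.60: 51,23
1.70: 57,23
```

```bash
python3 -m handwheel '[[[4,5,0,0,0,0,1],[9,9,0,0,0,0,1],[14,13,0,0,0,0,1],[20,16,0,0,0,0,1],[26,19,0,0,0,0,1],[32,21,0,0,0,0,1],[38,22,0,0,0,0,1],[44,23,0,0,0,0,1],[51,23,0,0,0,0,1],[57,23,0,0,0,0,1]]]' 25;   python3 plan.py 517 -266 65 1.7 0.1 10;python3 - <<'E'
from h import *
f=grab_frame("scene"); crop(f,"pics/s13.png",290,160,380,230,8)
print(state()["wrist_force"])
E
```

```text
time_s: 14.4
ee_pos: [0.5249, -0.2009, 0.1284]
ee_rot: [[0.09, 0.996, 0.005], [0.996, -0.09, -0.001], [-0.0, 0.005, -1.0]]
wrist_force: [-4.9, -0.5, 2.6]
opening: 0.194
now a 1.6910106883097205 r 65.52495058193826 [ 524.8580813  -200.94794617  128.39261182]
1.80: 7,-2
1.90: 13,-4
2.00: 19,-6
2.10: 25,-9
2.20: 30,-12
2.30: 35,-17
2.40: 40,-21
2.50: 44,-26
2.60: 48,-32
2.70: 51,-37
[-3.40452658  1.06182497 -1.53133286]
```

View pics/s13.png

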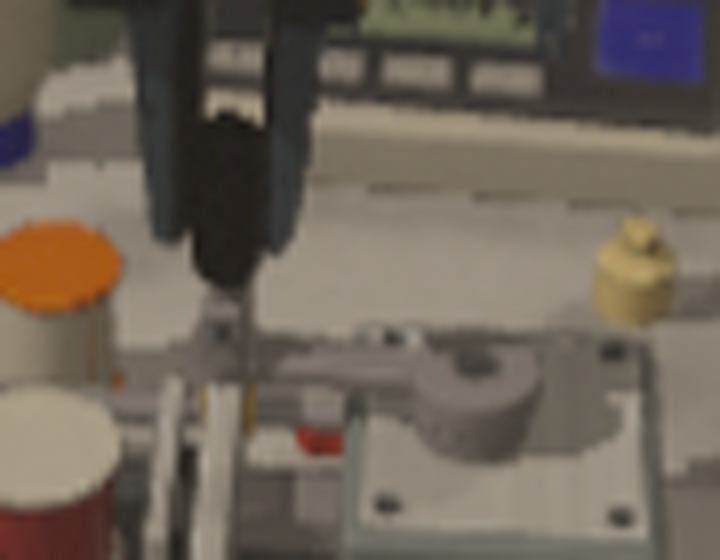

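```bash
python3 -m handwheel '[[[7,-2,0,0,0,0,1],[13,-4,0,0,0,0,1],[19,-6,0,0,0,0,1],[25,-9,0,0,0,0,1],[30,-12,0,0,0,0,1],[35,-17,0,0,0,0,1],[40,-21,0,0,0,0,1],[44,-26,0,0,0,0,1],[48,-32,0,0,0,0,1],[51,-37,0,0,0,0,1]]]' 25;   python3 plan.py 517 -266 65 2.7 0.1 10;python3 - <<'E'
from h import *
f=grab_frame("scene"); crop(f,"pics/s14.png",260,130,380,230,6)
print(state()["wrist_force"])
E
```

```text
time_s: 15.45
ee_pos: [0.5767, -0.2385, 0.1284]
ee_rot: [[0.089, 0.996, 0.005], [0.996, -0.089, -0.001], [-0.0, 0.005, -1.0]]
wrist_force: [-6.3, 2.6, 2.9]
opening: 0.196
now a 2.710178913750637 r 65.77338927082548 [ 576.74693501 -238.49650036  128.38974735]
2.80: 1,-6
2.90: 3,-12
3.00: 5,-18
3.10: 5,-25
3.20: 5,-31
3.30: 4,-38
3.40: 3,-44
3.50: 1,-50
3.60: -1,-56
3.70: -5,-62
[-4.13683165  0.66980271  0.46397212]
```

View pics/s14.png

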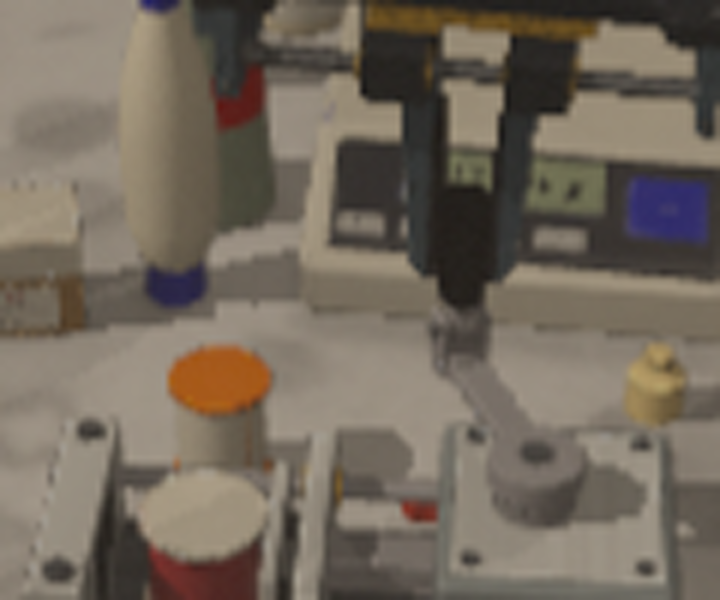

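Good; on to 3.3.

```bash
python3 -m handwheel '[[[1,-6,0,0,0,0,1],[3,-12,0,0,0,0,1],[5,-18,0,0,0,0,1],[5,-25,0,0,0,0,1],[5,-31,0,0,0,0,1],[4,-38,0,0,0,0,1],[4,-38,0,0,0,0,1]]]' 25;   python3 plan.py 517 -266 65 3.3 0.1 10;python3 - <<'E'
from h import *
f=grab_frame("scene"); crop(f,"pics/s15.png",260,130,380,230,6)
f=grab_frame("top"); crop(f,"pics/t15.png",245,140,405,260,5)
print(state()["wrist_force"])
E
```

```text
time_s: 16.2
ee_pos: [0.5812, -0.278, 0.1285]
ee_rot: [[0.09, 0.996, 0.006], [0.996, -0.09, -0.002], [-0.001, 0.006, -1.0]]
wrist_force: [-0.7, -1.3, -0.7]
opening: 0.198
now a 3.325929785193417 r 65.2595946006682 [ 581.1517467  -277.97364119  128.4789899 ]
3.40: -1,-5
3.50: -3,-11
3.60: -6,-17
3.70: -9,-22
3.80: -13,-28
3.90: -17,-33
4.00: -22,-37
4.10: -27,-41
4.20: -32,-45
4.30: -38,-48
[-0.27919279 -4.67561659 -2.56721361]
```

View pics/s15.png

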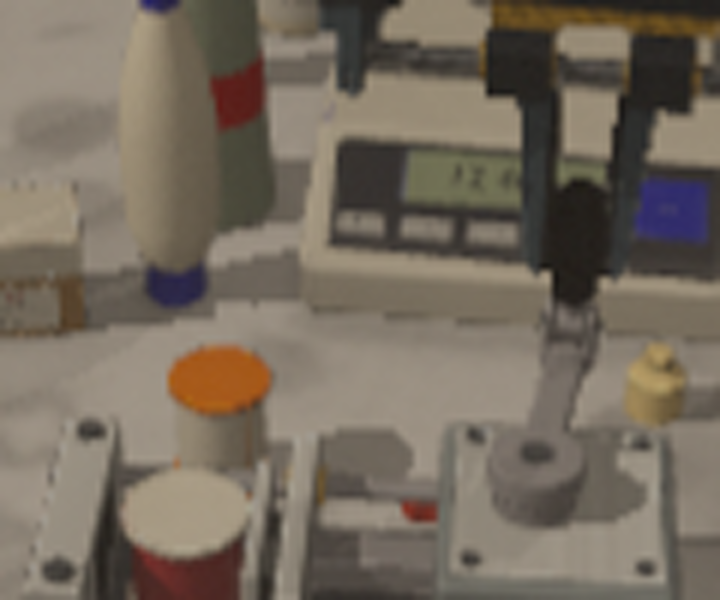

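View pics/t15.png

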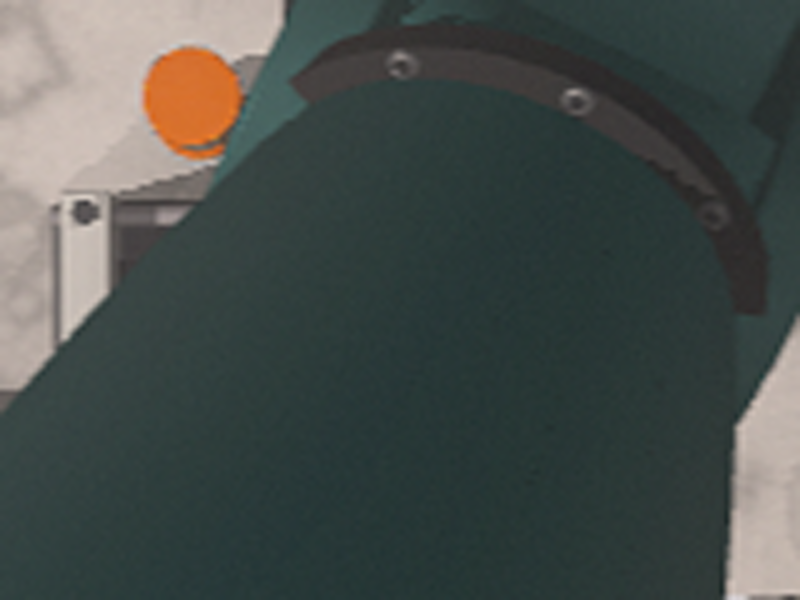

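```bash
cat > tf.py <<'E'
from h import *
s=state(); p=s["ee_pos"]*1000; a=np.arctan2(p[1]+266,517-p[0])%6.283
t=np.array([np.sin(a),np.cos(a)]); rr=np.array([-np.cos(a),np.sin(a)]); F=s["wrist_force"][:2]
print("t",s["time_s"],"a %.3f Ft %.1f Fr %.1f r %.1f"%(a,-F@t,-F@rr,np.hypot(p[0]-517,p[1]+266)))
for d in (.05,.1,.15,.2): print(d,np.round([517-65*np.cos(a+d)-p[0],-266+65*np.sin(a+d)-p[1]],1))
E
python3 -m handwheel '[[[-0.5,-2.5,0,0,0,0,1],[-1,-5,0,0,0,0,1],[-2,-8,0,0,0,0,1],[-3,-11,0,0,0,0,1]]]' 25; python3 tf.py
```

```text
time_s: 16.7
ee_pos: [0.5781, -0.2888, 0.1285]
ee_rot: [[0.089, 0.996, 0.006], [0.996, -0.089, -0.002], [-0.001, 0.006, -1.0]]
wrist_force: [-0.2, 4.7, -1.4]
opening: 0.197
t 16.7 a 3.498 Ft 4.4 Fr 1.8 r 65.2
0.05 [-1.4 -2.9]
0.1 [-2.7 -5.9]
0.15 [-4.2 -8.8]
0.2 [ -5.9 -11.6]
```

```bash
python3 -m handwheel '[[[-1.4,-2.9,0,0,0,0,1],[-2.7,-5.9,0,0,0,0,1]]]' 25; python3 tf.py
```

```text
time_s: 16.9
ee_pos: [0.5754, -0.2949, 0.1285]
ee_rot: [[0.089, 0.996, 0.006], [0.996, -0.089, -0.002], [-0.001, 0.006, -1.0]]
wrist_force: [1.4, 4.1, -1.4]
opening: 0.196
t 16.9 a 3.601 Ft 4.3 Fr 0.5 r 65.1
0.05 [-1.6 -2.8]
0.1 [-3.3 -5.6]
0.15 [-5.1 -8.3]
0.2 [ -7.  -10.9]
```

```bash
python3 -m handwheel '[[[-1.6,-2.8,0,0,0,0,1],[-3.3,-5.6,0,0,0,0,1]]]' 25; python3 tf.py;  python3 - <<'E'
from h import *
f=grab_frame("scene"); crop(f,"pics/s16.png",260,170,340,230,10)
E
```

```text
time_s: 17.1
ee_pos: [0.572, -0.3008, 0.1285]
ee_rot: [[0.09, 0.996, 0.006], [0.996, -0.09, -0.002], [-0.001, 0.006, -1.0]]
wrist_force: [2.4, 4.4, -0.9]
opening: 0.197
t 17.1 a 3.706 Ft 5.0 Fr 0.3 r 65.1
0.05 [-1.9 -2.7]
0.1 [-3.8 -5.3]
0.15 [-5.9 -7.8]
0.2 [ -8.1 -10.2]
```

View pics/s16.png

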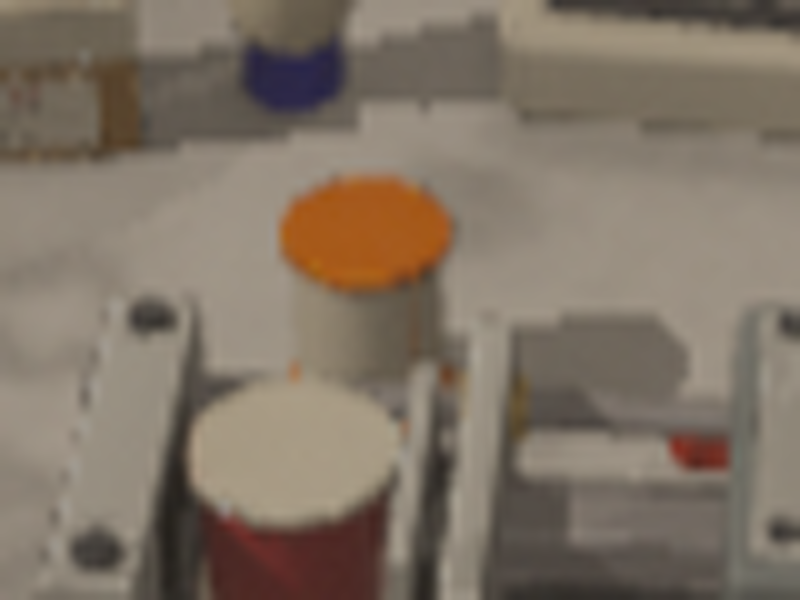

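```bash
python3 -m handwheel '[[[-1.9,-2.7,0,0,0,0,1],[-3.8,-5.3,0,0,0,0,1]]]' 25; python3 tf.py;  python3 - <<'E'
from h import *
f=grab_frame("scene"); crop(f,"pics/s17.png",260,170,340,230,10)
E
```

```text
time_s: 17.35
ee_pos: [0.5679, -0.3065, 0.1285]
ee_rot: [[0.09, 0.996, 0.006], [0.996, -0.09, -0.002], [-0.002, 0.006, -1.0]]
wrist_force: [2.1, 5.0, -0.2]
opening: 0.192
t 17.35 a 3.814 Ft 5.2 Fr 1.5 r 65.1
0.05 [-2.1 -2.4]
0.1 [-4.3 -4.8]
0.15 [-6.7 -7.1]
0.2 [-9.1 -9.3]
```

View pics/s17.png

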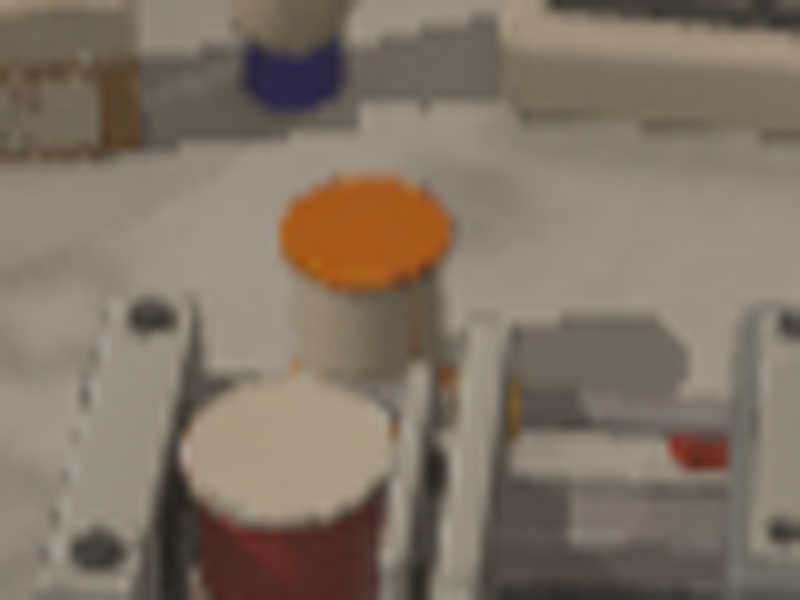

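```bash
python3 -m handwheel '[[[-2.1,-2.4,0,0,0,0,1],[-4.3,-4.8,0,0,0,0,1]]]' 25; python3 tf.py;  python3 - <<'E'
from h import *
f=grab_frame("scene"); crop(f,"pics/s18.png",260,170,340,230,10)
E
```

```text
time_s: 17.6
ee_pos: [0.5632, -0.3117, 0.1285]
ee_rot: [[0.09, 0.996, 0.006], [0.996, -0.09, -0.002], [-0.002, 0.006, -1.0]]
wrist_force: [1.9, 5.1, -1.5]
opening: 0.19
t 17.6 a 3.921 Ft 5.0 Fr 2.2 r 65.0
0.05 [-2.3 -2.2]
0.1 [-4.8 -4.4]
0.15 [-7.3 -6.4]
0.2 [-10.   -8.3]
```

View pics/s18.png

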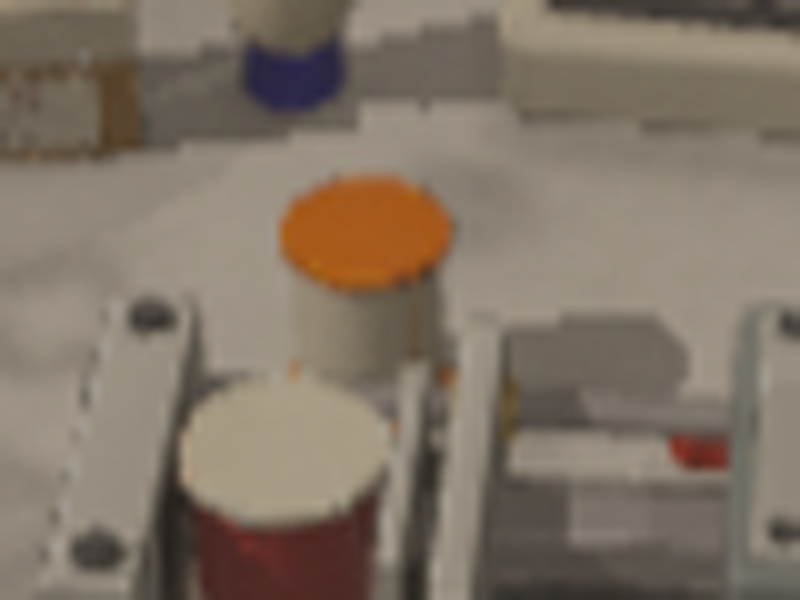

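```bash
cat > sh.py <<'E'
import cv2,sys,numpy as np
def prof(n,y0,y1):
    return cv2.imread(n)[y0:y1].astype(float).mean(axis=2)
def shift(a,b,x0,x1,y0,y1):
    A=cv2.imread(a,0); T=A[y0:y1,x0:x1]; B=cv2.imread(b,0)
    r=cv2.matchTemplate(B[y0-4:y1+4,x0-40:x1+40],T,cv2.TM_CCOEFF_NORMED); _,m,_,l=cv2.minMaxLoc(r); return l[0]-40,l[1]-4,round(m,3)
L=sys.argv[1:]
for a,b in zip(L,L[1:]):
    print(a,b,"spoolL",shift(a,b,180,260,400,500),"pad",shift(a,b,405,440,380,440),"plate",shift(a,b,445,520,330,440),"stop(ref)",shift(a,b,120,180,300,500))
E
python3 sh.py pics/s16.png pics/s17.png pics/s18.png; python3 -m handwheel '[[[-1.1,-1.1,0,0,0,0,1],[-2.3,-2.2,0,0,0,0,1]]]' 25; python3 tf.py;  python3 - <<'E'
from h import *
f=grab_frame("scene"); crop(f,"pics/s19.png",260,170,340,230,10)
E
python3 sh.py pics/s18.png pics/s19.png
```

```text
pics/s16.png pics/s17.png spoolL (-5, -1, 0.963) pad (-6, 4, 0.945) plate (-4, -3, 0.969) stop(ref) (-1, 0, 0.993)
pics/s17.png pics/s18.png spoolL (-3, 1, 0.964) pad (-5, 0, 0.947) plate (-5, 1, 0.963) stop(ref) (-1, 0, 0.995)
time_s: 17.85
ee_pos: [0.5606, -0.3142, 0.1285]
ee_rot: [[0.09, 0.996, 0.006], [0.996, -0.09, -0.002], [-0.002, 0.006, -1.0]]
wrist_force: [2.2, 5.5, -1.2]
opening: 0.194
t 17.85 a 3.976 Ft 5.4 Fr 2.6 r 65.0
0.05 [-2.5 -2.1]
0.1 [-5.  -4.1]
0.15 [-7.7 -6. ]
0.2 [-10.4  -7.7]
pics/s18.png pics/s19.png spoolL (-1, -1, 0.995) pad (-2, -1, 0.972) plate (-1, -2, 0.987) stop(ref) (0, 0, 0.999)
```

```bash
python3 -m handwheel '[[[-1.2,-1,0,0,0,0,1],[-2.5,-2.1,0,0,0,0,1]]]' 25; python3 tf.py;  python3 - <<'E'
from h import *
f=grab_frame("scene"); crop(f,"pics/s20.png",260,170,340,230,10)
E
python3 sh.py pics/s19.png pics/s20.png
```

```text
time_s: 18.1
ee_pos: [0.5581, -0.3163, 0.1285]
ee_rot: [[0.09, 0.996, 0.006], [0.996, -0.09, -0.002], [-0.002, 0.006, -1.0]]
wrist_force: [1.8, 4.8, -1.1]
opening: 0.193
t 18.1 a 4.026 Ft 4.4 Fr 2.6 r 65.0
0.05 [-2.5 -2. ]
0.1 [-5.2 -3.9]
0.15 [-8.  -5.6]
0.2 [-10.8  -7.2]
pics/s19.png pics/s20.png spoolL (0, 0, 0.998) pad (0, -2, 0.99) plate (-2, -3, 0.987) stop(ref) (0, 0, 0.999)
```

```bash
python3 -m handwheel '[[[-2.5,-2,0,0,0,0,1]]]' 25; python3 tf.py;  python3 -m handwheel '[[[-2.6,-1.9,0,0,0,0,1]]]' 25; python3 tf.py; python3 - <<'E'
from h import *
f=grab_frame("scene"); crop(f,"pics/s21.png",260,170,340,230,10)
E
python3 sh.py pics/s20.png pics/s21.png
```

```text
time_s: 18.25
ee_pos: [0.5557, -0.3182, 0.1285]
ee_rot: [[0.09, 0.996, 0.006], [0.996, -0.09, -0.002], [-0.001, 0.006, -1.0]]
wrist_force: [3.8, 6.2, -1.2]
opening: 0.197
t 18.25 a 4.074 Ft 6.7 Fr 2.7 r 65.0
0.05 [-2.7 -1.9]
0.1 [-5.4 -3.6]
0.15 [-8.2 -5.2]
0.2 [-11.1  -6.6]
time_s: 18.35
ee_pos: [0.5533, -0.3199, 0.1285]
ee_rot: [[0.09, 0.996, 0.007], [0.996, -0.09, -0.002], [-0.001, 0.007, -1.0]]
wrist_force: [4.1, 5.9, -1.3]
opening: 0.197
t 18.35 a 4.120 Ft 6.7 Fr 2.6 r 64.9
0.05 [-2.7 -1.8]
0.1 [-5.5 -3.4]
0.15 [-8.4 -4.9]
0.2 [-11.4  -6.2]
pics/s20.png pics/s21.png spoolL (0, 1, 0.998) pad (-1, 0, 0.987) plate (-5, 3, 0.971) stop(ref) (0, 0, 0.998)
```

View pics/s21.png

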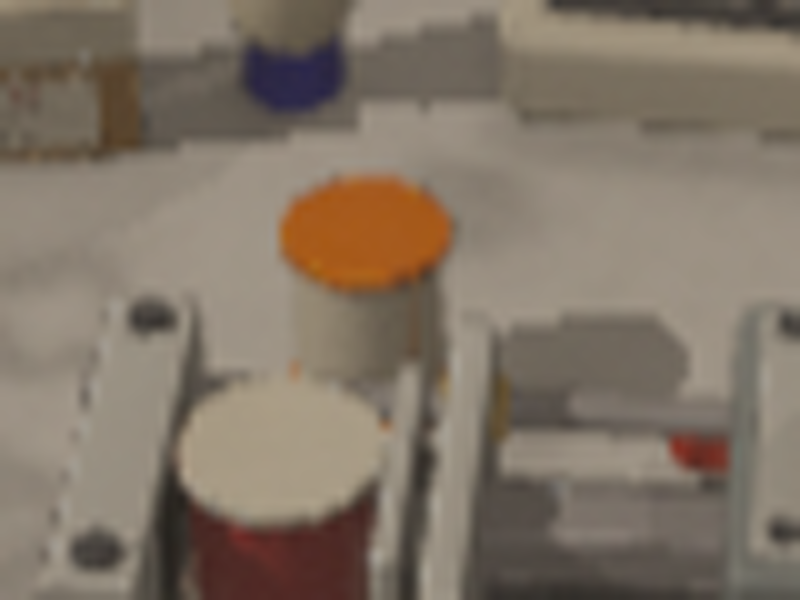

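```bash
python3 -m handwheel '[[[-2.7,-1.8,0,0,0,0,1]]]' 25; python3 tf.py;  python3 -m handwheel '[[[-1.8,-1.1,0,0,0,0,1]]]' 25; python3 tf.py; python3 - <<'E'
from h import *
f=grab_frame("scene"); crop(f,"pics/s22.png",260,170,340,230,10)
E
python3 sh.py pics/s21.png pics/s22.png; python3 sh.py pics/s19.png pics/s22.png
```

```text
time_s: 18.5
ee_pos: [0.5506, -0.3216, 0.1285]
ee_rot: [[0.09, 0.996, 0.007], [0.996, -0.09, -0.001], [-0.001, 0.007, -1.0]]
wrist_force: [5.2, 6.5, -2.0]
opening: 0.192
t 18.5 a 4.168 Ft 7.8 Fr 2.8 r 65.0
0.05 [-2.8 -1.6]
0.1 [-5.7 -3.1]
0.15 [-8.7 -4.4]
0.2 [-11.7  -5.6]
time_s: 18.6
ee_pos: [0.549, -0.3225, 0.1285]
ee_rot: [[0.09, 0.996, 0.008], [0.996, -0.09, -0.001], [-0.0, 0.008, -1.0]]
wrist_force: [5.1, 6.0, -2.6]
opening: 0.192
t 18.6 a 4.196 Ft 7.4 Fr 2.7 r 64.9
0.05 [-2.8 -1.6]
0.1 [-5.8 -3. ]
0.15 [-8.8 -4.2]
0.2 [-11.8  -5.3]
pics/s21.png pics/s22.png spoolL (0, 0, 1.0) pad (0, 0, 0.989) plate (-2, -2, 0.982) stop(ref) (0, 0, 1.0)
pics/s19.png pics/s22.png spoolL (0, 0, 0.998) pad (-2, 0, 0.962) plate (-10, 0, 0.987) stop(ref) (0, 0, 0.997)
```

```bash
python3 -m handwheel '[[[0,0,0,0,0,0,0.4],[0,0,0,0,0,0,0.2],[0,0,0,0,0,0,0.1],[0,0,0,0,0,0,0.1],[0,0,0,0,0,0,0.1]]]' 25; python3 -m handwheel '[[[0,0,20,0,0,0,0],[0,0,50,0,0,0,0],[0,0,90,0,0,0,0],[0,0,120,0,0,0,0],[-30,30,120,0,0,0,0],[-60,70,120,0,0,0,0],[-90,110,120,0,0,0,0],[-110,160,120,0,0,0,0],[-120,200,120,0,0,0,0],[-120,230,120,0,0,0,0]]]'; python3 -m handwheel '[[[-20,60,0,0,0,0,0],[-20,100,0,0,0,0,0],[-20,100,0,0,0,0,0]]]'; python3 - <<'E'
from h import *
f=grab_frame("scene"); crop(f,"pics/s23.png",260,170,340,230,10);crop(f,"pics/s23b.png",255,130,385,230,6)
f=grab_frame("top"); crop(f,"pics/t23.png",245,140,405,260,5)
print(state()["wrist_force"])
E
python3 sh.py pics/s22.png pics/s23.png
```

```text
time_s: 19.15
ee_pos: [0.5489, -0.3227, 0.1285]
ee_rot: [[0.091, 0.996, 0.008], [0.996, -0.091, -0.001], [-0.001, 0.008, -1.0]]
wrist_force: [0.1, 0.1, -1.0]
opening: 0.447
time_s: 20.15
ee_pos: [0.4272, -0.0907, 0.2485]
ee_rot: [[0.09, 0.996, 0.008], [0.996, -0.09, -0.001], [-0.001, 0.008, -1.0]]
wrist_force: [0.4, -1.0, -0.9]
opening: 0.498
time_s: 20.45
ee_pos: [0.4062, 0.013, 0.2487]
ee_rot: [[0.086, 0.996, 0.008], [0.996, -0.086, -0.001], [-0.0, 0.008, -1.0]]
wrist_force: [0.1, -1.1, 0.1]
opening: 0.501
[ 0.58825629 -0.65751888 -1.77303307]
pics/s22.png pics/s23.png spoolL (0, 0, 1.0) pad (0, 0, 0.998) plate (0, 0, 0.999) stop(ref) (0, 0, 1.0)
```

View pics/s23b.png

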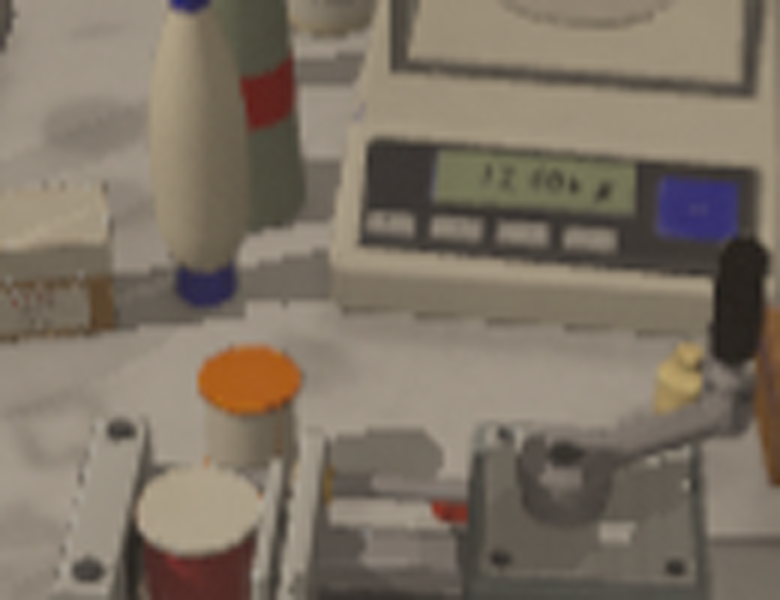

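View pics/t23.png

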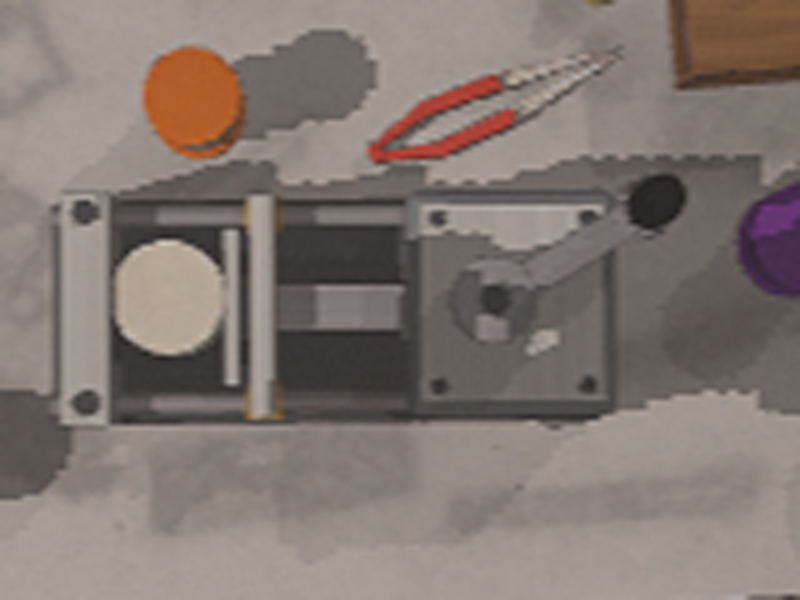

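```bash
python3 - <<'E'
import cv2,numpy as np
for n in("t1","t10","t23"):
    p=cv2.imread(f"pics/{n}.png",0)[235:275].mean(0); x0=215 if n=="t23" else 315
    q=p[x0:x0+75]; th=120
    c=[x0+i+(th-q[i])/(q[i+1]-q[i]) for i in range(74) if (q[i]-th)*(q[i+1]-th)<0]; print(n,np.round(c,1))
E
```

```text
t1 [322.  333.4 351.8 372.2]
t10 [321.3 335.8 351.4 374.1]
t23 [225.  237.2 250.6 271.6]
```

```bash
python3 -c "
from plant import sign_off,state
print(sign_off(), state()['time_s'])"
```

```text
the job is handed in; nothing more can be done
the job is handed in; nothing more can be done
```

The spool is clamped against the stop block at an estimated 20–23 N, and I handed the job in at about 20.5 s. There is no verdict to report, because `sign_off` gives none.

I folded the grip up to its stop first. Then I gripped it upright, swept the crank about 4.1 rad clockwise, let go and moved the arm clear.

**Squeeze:** three estimates roughly agree, all a little under the 25 N target.

| Source | Estimated squeeze |
|---|---|
| Crank turn past contact (about 0.23 rad) | about 23 N |
| Pad compression measured in the top view (about 1.65 mm) | about 20 N |
| Grip force rise (from about 4.5 N to 7.4–7.8 N) | about 20 N |

**Last checks:**
- **Grip:** it looks upright in the camera images. I had no direct reading of the fold angle.
- **Spool:** it stands between pad and stop block, and neither it nor the jaw moved on release.
- **Other spool and snips:** both look unmoved in the images.

**Noise and corrections:**
- **Force feel:** it was noisy around first contact. One reading dipped to 4.4 N, so I also used the images to find where contact began.
- **First pinch:** the first attempt on the folded grip appeared to catch the crank hub, with only about 5 N of side force. I released and re-gripped 10 mm higher.

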